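Shut off and fold away the pot filler

ROBOT

A 7-joint arm with a two-finger parallel gripper is mounted at the origin on the work surface. World frame = base frame: x ahead of the robot, y to its left, z up, the work surface at z = 0. Lengths are in m, angles in rad, forces in N, time in s.
With the tool pointing down it reaches from about 0.425 to 0.925 m from the base axis. Payload 6.8 kg.
Tool frame: the origin (TCP) lies at the very end of the fingers, on their centre line; the grasp point (between the pads) lies 19 mm behind it (hold_point_z is the distance from the TCP to the grasp point, in m); z points along the fingers, y is the direction in which the jaws open and shut (so a half turn about z gives the same grasp; the last joint's range is limited). The gripper opens to 85 mm and grips with 20 to 120 N. Pads are 22 mm wide; open, the fingers measure 114 mm over their backs; the gripper's body (76 mm by 85 mm) begins 54 mm behind the grasp point. The pads swing forward as they close: fully open they stand 13 mm farther back than shut.
Start: joints at [1.028, 0.477, 0.022, 1.555, -0.011, 1.109, -0.083], TCP at [0.284, -0.612, 0.231] pointing down, gripper open.
Joint ranges: [-2.96, 2.96], [-0.34, 2.1], [-1.41, 1.46], [0.24, 2.44], [-1.37, 4.51], [0.17, 1.92], [-2.96, 2.96]. Speed limits (rad/s): [2.39, 2.39, 3.14, 3.14, 3.14, 3.14, 3.14].

INTERFACE

Orientations are given as a unit quaternion [w, x, y, z].
In Python, from station import get_obs, read_camera, calibration, hand_in, regions_of, hold_point_z gives the robot as it stands.
- The arm moves only by the tool send_rows, never from a script. Its argument "motion" is text: rows parted by semicolons, each of 7 numbers parted by spaces: the shift along the world's x, y, z in cm, then the turn, a rotation vector about the world's x, y, z in degrees, then the closure, from 0 (fully open) to 1 (shut). In form: dx dy dz rx ry rz fingers; .... A call has 1 to 20 rows; each row shifts and turns the pose as measured when the row begins; what a row does not reach is not made up. A row lasts 1/12 s, in which the tool goes at most 41.7 mm and 7.16 degrees, less where a joint would pass 70% of its speed; a pose out of reach is approached as far as the arm can. A call is refused whole if a number of a shift passes 4.17 or a number of a turn 7.16, either way. A call with a gripper value outside its range is refused whole. The fingers move at their own pace and stop on an object; "newtons" is the grip in N (left out, the last holds). Time passes only in rows, so rows that do not move let the fingers close. It gives the time, the measured TCP pose, the force and the opening at its end, in the units of the state.
- get_obs(): the state, without advancing time (a new reading comes with each control period).
- read_camera(name): name is "scene" or "top" or "wrist"; returns the picture (384x512x3 uint8, red, green, blue); there is no depth.
- calibration(name): a dict with "mtx" (3x3 intrinsics, pixels), "R" (3x3) and "t" (3): a world point X has camera coordinates R X + t; the wrist camera has in their place "hand_eye" (4x4, takes a point from camera to tool coordinates, whose origin is the TCP and whose axes are the flange's). Camera axes: x right, y down, z forward; pixel columns grow to the right and rows downward; lengths in m; the calibration is good to about 2 mm. A picture is of the moment at which its call begins: read the wrist's pose just before it. calibration takes no time and is no camera call.
- hand_in(): hands the job in, once; it reports no verdict.
Trained networks look in the newest picture that a camera, given by its name, has taken for a name from the list of things; names that differ only in an ending like _2 or _b are one class to them, and where a whole thing is asked for, a point or a joint stands for the part that bears it (a point fixed in the world has none). Each returns a list of dicts, best first, with "conf" (0 to 1); they miss things now and then, are a little off and sometimes report something else, mostly with a low value. They report only what shows in the picture. A call takes as long as a camera call.
- regions_of(thing, camera): "region" (384x512 bool, what is visible of it) and "point" ([column, row] in pixels, amid what is visible of it).
The state is a dict: "t": time; "q": joint angles; "joint_vel": joint speeds; "joint_torque": joint torques, N m; "eef_pos": TCP position; "tool_rot": TCP orientation; "contact_force": force on the tool from outside, world axes, zero at the start; "torque": the same for the moment, N m; "gripper_width": opening from 0.0 (shut) to 1.0 (fully open).
Only numpy, scipy, OpenCV 4.12 (cv2) and the standard library are available. Lean on these libraries where they do the work, as an engineer would, in place of code of your own. Each camera call takes 0.05 s, during which the arm holds its last target.

TASK

The pot is done, so put the brass pot filler away: first turn its red shut-off lever a full quarter turn to closed (crosswise to the arm), next fold the outer arm all the way back over the inner arm while the inner arm stays swung out, and only then swing the folded pair fully home to its stop, along the ledge at the back. Leave the jars, canister, pot, scale pan, scraper and salt pot standing where they are.

Things in the scene. Friction and masses are not known exactly. Their poses are not given: they have to be found in the camera images.
- filler: deck-mounted brass pot filler: fixed round flange (62 mm across) and post (30 mm across) screwed to the counter; origin at the centre of the flange's underside on the counter. It carries two jointed arms that turn about upright pivots and stay where they are left. Its position and yaw vary. Its own +y points along the home direction of the inner arm. Its parts do not catch on each other.
- post_pivot (a point): point on the upright axis of the post, 225 mm above the counter, at the height of the centre line of the inner arm tube. The inner arm is a level 20 mm tube that runs from here to the elbow, 180 mm away (axis to axis); there is a 36 mm wide knuckle at each end.
- elbow (a point): point on the upright axis of the elbow, 270 mm above the counter, at the height of the centre line of the outer arm tube: a level 20 mm brass tube, 45 mm higher than the inner one, that runs from here to the spout, 225 mm away (axis to axis). Elbow knuckle 36 mm wide, its top 19 mm above this point. When folded, 25 mm of air remains between the two tubes.
- spout (a point): centre of the outlet at the foot of the spout, 190 mm above the counter: a pipe hanging 80 mm below the outer tube's centre line at its outer end, under an upright valve body 34 mm wide. The outer arm is the longer one: folded, it passes over the post and the spout hangs 45 mm beyond the post's axis.
- lever_axis (a point): point on the upright turning axis of the shut-off lever, straight above the spout at the outer end of the outer arm, 306 mm above the counter, at mid height of the lever.
- lever_end (a point): the free end of the shut-off lever, a level red bar 13 mm wide and 12 mm thick (300 to 312 mm above the counter) that reaches 78 mm out from its axis; free to grip from about 25 mm outward; nothing lies under it.
- shutoff (a joint): angle of the shut-off lever: 0 = open, the lever points straight outward in line with the outer arm; 1.57 rad = closed, crosswise, at its stop. It closes clockwise seen from above; turning it takes about 0.08 N m and it stays where it is left.
- outer_arm (a joint): angle of the outer arm at the elbow: 0 = folded, lying right over the inner arm, at its stop; it grows counter-clockwise seen from above as the arm opens (starts about 1.55 to 1.9 rad), so it folds clockwise. Turning it takes about 0.5 N m; it stays where it is left.
- inner_arm (a joint): angle of the inner arm at the post: 0 = home, at its stop, pointing along the filler's own +y; it grows counter-clockwise seen from above as the arm swings out towards the robot (starts about 0.9 to 1.2 rad), so it swings home clockwise. Turning it takes about 1 N m; it stays where it is left.
- jar_a: empty glass mason jar with steel screw band, 76 mm across, 118 mm tall, standing on the pine ledge (top of ledge 120 mm above the counter); origin at the centre of its underside. Leave alone.
- jar_b: a second mason jar like jar_a on the ledge; origin at the centre of its underside. Leave alone.
- canister: round glass canister with a cork top, 92 mm across, 122 mm tall, on the ledge; origin at the centre of its underside. Leave alone.
- pot: open steel stock pot, 204 mm across, 110 mm tall, two side handles, on the induction hob (pot rim 165 mm above the counter); origin at the centre of its underside. Leave alone.
- scale_pan: round stainless steel scale pan, 204 mm across, 34 mm tall, on the white kitchen scale (scale top 43 mm above the counter); origin at the centre of its underside. Leave alone.
- scraper: blue silicone scraper with a wooden handle, about 210 mm long, 11 mm thick, lying on the counter; origin on the underside near its middle. Leave alone.
- salt_pot: blue ceramic salt pot with a wooden lid, 80 mm across, 73 mm tall, on the counter; origin at the centre of its underside. Leave alone.

How it is judged:
By the outcome, as a careful person would: the job done as asked, in the order asked, and still so for the second after the job is handed in, with the robot touching nothing.
It also fails if it takes over 64 s, if anything falls off the work surface, if the arm or the gripper's body presses on something with over 40 N, if the wrist force passes 120 N, or if a joint passes its speed limit or range.

## Working session

There is one attempt and no reset: what is moved stays moved. The work goes in short steps, Python scripts to look and compute and a tool call to move; the robot and the scene stay as the last step left them, time stands still between calls to the robot, and variables do not carry over. Pictures are saved under pics/ and viewed, and the job is handed in when it is done.

Besides the shell and the picture viewer there is one more tool, called after "Emit:" as name(argument=value, ...), one argument or row to a line, values as JSON. send_rows: Moves the arm, as the interface text tells. Its arguments: {"type":"object","properties":{"motion":{"type":"string"},"newtons":{"type":"number"}},"required":["motion"]}

```bash
mkdir -p pics; ls; python3 - <<'E'
from station import *
import cv2
print(get_obs()); print(hold_point_z if not callable(hold_point_z) else hold_point_z())
for n in ["scene","top","wrist"]:
    im=read_camera(n); cv2.imwrite(f"pics/{n}0.png",im[:,:,::-1]); c=calibration(n); print(n,c)
E
```

```text
pics
{'t': 0.0, 'q': array([ 1.0278814 ,  0.47781578,  0.02234726,  1.5564732 , -0.01148588,
        1.10931711, -0.08310805]), 'joint_vel': array([-0.00039053,  0.00133095,  0.00062928,  0.00012556,  0.0012132 ,
        0.00096788, -0.00138345]), 'joint_torque': array([-8.55573107e-04, -5.96455944e+01,  1.60685074e+00, -2.81194961e+01,
        1.22911582e-02,  9.39493912e-03,  2.51061572e-06]), 'eef_pos': array([ 0.28405843, -0.61164698,  0.23030619]), 'tool_rot': array([-9.00181739e-04,  9.76458108e-01,  2.15705066e-01, -2.79396887e-04]), 'contact_force': array([-0.21475087, -0.12887031, -0.05182221]), 'torque': array([-0.05018351,  0.04355524,  0.00070931]), 'gripper_width': 0.997696154261684}
0.0187
scene {'mtx': array([[482.18991234,   0.        , 251.04238938],
       [  0.        , 482.18991234, 183.17005674],
       [  0.        ,   0.        ,   1.        ]]), 'R': array([[ 0.30126395,  0.95351004,  0.00765719],
       [ 0.59542611, -0.18184203, -0.78256069],
       [-0.74478707,  0.24031662, -0.62252722]]), 't': array([-0.02932925, -0.22029887,  1.82004595])}
top {'mtx': ar
[... 179 characters left out ...]
-0.99989126,  0.01276711],
       [-0.993866  , -0.00874328, -0.11024488],
       [ 0.11034452, -0.01187517, -0.99382245]]), 't': array([-0.16221755,  0.60395288,  1.26165749])}
wrist {'mtx': array([[270.74352283,   0.        , 257.56829692],
       [  0.        , 270.74352283, 192.39585846],
       [  0.        ,   0.        ,   1.        ]]), 'hand_eye': array([[ 8.03322469e-04, -9.57965364e-01, -2.86882758e-01,
         7.18960803e-02],
       [ 9.99998543e-01,  3.37364544e-04,  1.67363753e-03,
         1.04239791e-03],
       [-1.50650272e-03, -2.86883684e-01,  9.57964239e-01,
        -1.43118162e-01],
       [ 0.00000000e+00,  0.00000000e+00,  0.00000000e+00,
         1.00000000e+00]])}
```

View pics/scene0.png

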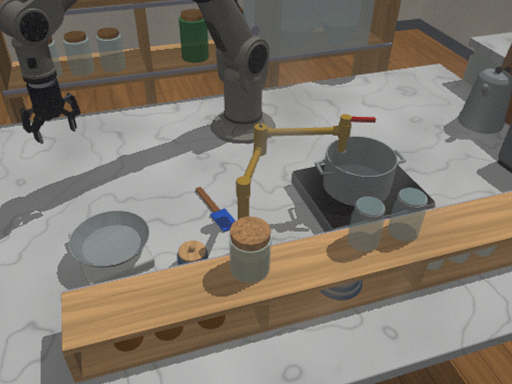

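View pics/top0.png

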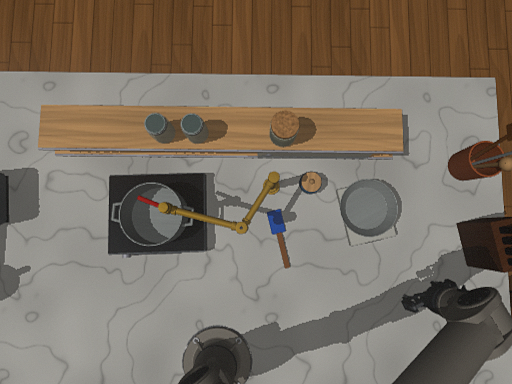

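View pics/wrist0.png

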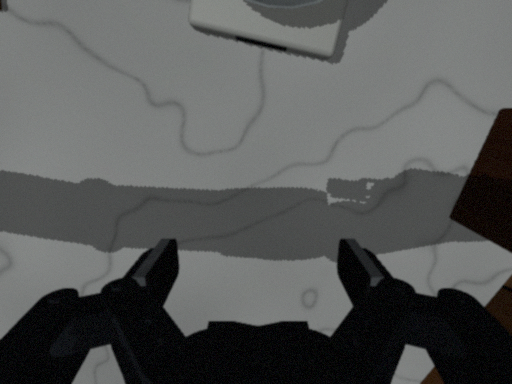

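```bash
cat > h.py <<'E'
import numpy as np, cv2
from station import *
def ray(n,px):
    c=calibration(n); d=np.linalg.inv(c["mtx"])@[px[0],px[1],1]; R,t=c["R"],c["t"]
    return -R.T@t, R.T@d
def atz(n,px,z):
    o,d=ray(n,px); return o+d*(z-o[2])/d[2]
def proj(n,X):
    c=calibration(n); p=c["mtx"]@(c["R"]@np.asarray(X)+c["t"]); return p[:2]/p[2]
def tri(pa,pb,na="top",nb="scene"):
    (o1,d1),(o2,d2)=ray(na,pa),ray(nb,pb)
    A=np.stack([d1,-d2],1); s=np.linalg.lstsq(A,o2-o1,rcond=None)[0]
    a,b=o1+d1*s[0],o2+d2*s[1]; return (a+b)/2,np.linalg.norm(a-b)
E
python3 - <<'E'
from h import *
for n in ["top","scene"]:
    im=read_camera(n)
    for k in ["filler","post_pivot","elbow","spout","lever_axis","lever_end"]:
        r=regions_of(k,n)
        print(n,k,[(round(x["conf"],2),np.round(x["point"],1).tolist(),int(x["region"].sum())) for x in r[:3]])
    x0,y0,x1,y1=(120,160,320,260) if n=="top" else (220,100,400,240)
    cv2.imwrite(f"pics/{n}1.png",cv2.resize(im[y0:y1,x0:x1,::-1],None,fx=4,fy=4,interpolation=cv2.INTER_CUBIC))
E
```

```text
top filler [(0.95, [226.6, 221.3], 1479)]
top post_pivot [(0.76, [222.8, 215.6], 1461), (0.34, [157.3, 126.0], 731), (0.29, [196.2, 131.7], 603)]
top elbow [(0.66, [197.5, 214.4], 900), (0.24, [228.0, 219.3], 1445)]
top spout [(0.58, [193.1, 215.8], 784), (0.5, [311.2, 182.7], 453)]
top lever_axis [(0.45, [155.6, 205.5], 221)]
top lever_end [(0.7, [156.2, 202.9], 187)]
scene filler []
scene post_pivot [(0.7, [276.4, 133.5], 2001)]
scene elbow [(0.72, [328.6, 127.4], 1188)]
scene spout [(0.6, [325.6, 129.6], 1325)]
scene lever_axis [(0.71, [354.9, 120.1], 213), (0.59, [364.8, 223.3], 1606)]
scene lever_end [(0.75, [265.4, 137.0], 2299), (0.56, [357.3, 119.3], 262)]
```

View pics/top1.png

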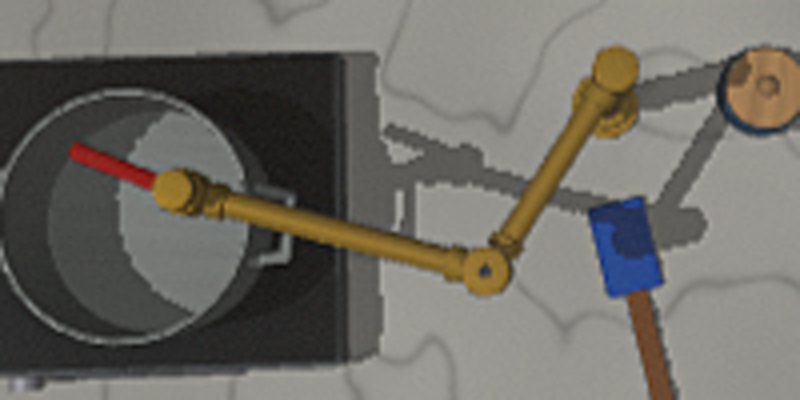

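View pics/scene1.png

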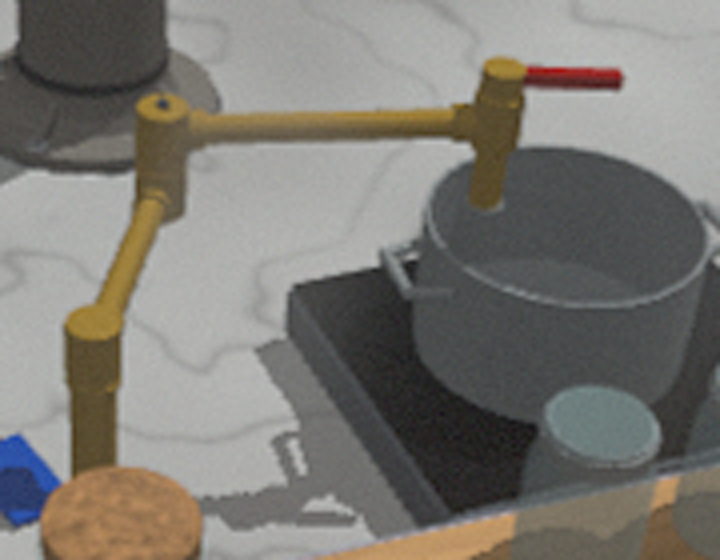

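```bash
python3 - <<'E'
from h import *
P={"post":((273.75,177),(243.2,180.75),.244),"elbow":((241.5,227.75),(260.7,126.7),.289),"valve":((163.75,207.5),(346,117.5),.318),"tip":((138,197.5),(375,119.5),.306)}
Q={}
for k,(a,b,z) in P.items():
    t,e=tri(a,b); A=atz("top",a,z);B=atz("scene",b,z); Q[k]=(A[:2]+B[:2])/2
    print(k,t.round(3),round(e,4),A.round(3),B.round(3))
for a,b in [("post","elbow"),("elbow","valve"),("valve","tip")]:
    d=Q[b]-Q[a]; print(a,b,np.linalg.norm(d),np.degrees(np.arctan2(d[1],d[0])),Q[a])
im=read_camera("top")
for k in ["jar_a","canister","pot","salt_pot","scale_pan"]:
    print(k,[(round(x["conf"],2),np.round(x["point"],1).tolist(),int(x["region"].sum())) for x in regions_of(k,"top")[:3]])
# jars/canister tops, ledge edges, base
for nm,px,z in [("jarL",(156,123),.238),("jarR",(192,122),.238),("can",(285,124),.242),("ledge FL",(40,151),.12),("ledge FR",(402,153),.12),("ledge BL",(42,105),.12),("salt",(311,182),.073),("pan",(370,207),.077),("pot",(152,212),.165)]:
    print(nm,atz("top",px,z).round(3))
E
```

```text
post [ 0.617 -0.186  0.239] 0.0004 [ 0.616 -0.186  0.244] [ 0.624 -0.188  0.244]
elbow [ 0.463 -0.092  0.283] 0.0017 [ 0.463 -0.093  0.289] [ 0.472 -0.094  0.289]
valve [0.518 0.127 0.305] 0.0019 [0.517 0.122 0.318] [0.538 0.116 0.318]
tip [0.546 0.2   0.302] 0.0009 [0.545 0.199 0.306] [0.551 0.196 0.306]
post elbow 0.17877837372997107 148.4607649148374 [ 0.61984384 -0.18705412]
elbow valve 0.22124936954958724 74.27659128748766 [ 0.46747422 -0.09353832]
valve tip 0.08058155939715857 75.00445186652479 [0.52743142 0.11943215]
jar_a [(0.75, [196.2, 130.4], 637)]
canister [(0.67, [285.9, 126.8], 837)]
pot [(0.94, [151.7, 218.2], 3141)]
salt_pot [(0.8, [312.2, 179.5], 401)]
scale_pan [(0.78, [365.1, 208.2], 2609), (0.46, [286.9, 127.9], 853)]
jarL [0.782 0.177 0.238]
jarR [0.786 0.067 0.238]
can [ 0.782 -0.22   0.242]
ledge FL [0.715 0.597 0.12 ]
ledge FR [ 0.721 -0.629  0.12 ]
ledge BL [0.875 0.603 0.12 ]
salt [ 0.624 -0.324  0.073]
pan [ 0.538 -0.528  0.077]
pot [0.511 0.2   0.165]
```

Emit:
send_rows(
  motion="0 0 4 0 0 0 1;0 0 4 0 0 0 1;0 0 4 0 0 0 1;1.8 3.4 1 0 0 7 1;1.8 3.4 0 0 0 7 1;1.8 3.4 0 0 0 7 1;1.8 3.4 0 0 0 7 1;1.8 3.4 0 0 0 7 1;1.8 3.4 0 0 0 7 1;1.8 3.4 0 0 0 7 1;1.8 3.4 0 0 0 0 1;1.8 3.4 0 0 0 0 1;0 0 0 0 0 0 1",
  newtons=40,
)

```text
t: 2.23
eef_pos: [0.4457, -0.2915, 0.3682]
tool_rot: [0.005, 0.791, 0.612, -0.002]
contact_force: [0.3, 0.6, -0.6]
gripper_width: -0.003
```

Emit:
send_rows(
  motion="0.25 3.5 0 0 0 0 1;0.25 3.5 0 0 0 0 1;0.25 3.5 0 0 0 0 1;0.25 3.5 0 0 0 0 1;0.25 3.5 0 0 0 0 1;0.25 3.5 0 0 0 0 1;0.25 3.5 0 0 0 0 1;0.25 3.5 0 0 0 0 1;0.25 3.5 0 0 0 0 1;0.25 3.5 0 0 0 0 1;0.25 3.5 0 0 0 0 1;0.25 3.5 0 0 0 0 1;0.25 3.5 0 0 0 0 1;0.25 3.5 0 0 0 0 1;0 0 0 0 0 0 1",
)

```text
t: 3.48
eef_pos: [0.4761, 0.2173, 0.3718]
tool_rot: [0.008, 0.792, 0.611, 0.001]
contact_force: [-0.8, -0.4, 0.8]
gripper_width: -0.0
```

```bash
python3 - <<'E'
from h import *
o=get_obs(); print(o["eef_pos"],o["tool_rot"],o["q"])
for n in ["top","scene","wrist"]: cv2.imwrite(f"pics/{n}2.png",read_camera(n)[:,:,::-1])
E
```

```text
[0.4760525  0.2172761  0.37183505] [8.15364346e-03 7.91713706e-01 6.10837497e-01 6.91336329e-04] [ 0.09349227  0.18447323 -0.74492711  1.68663578  0.14555848  1.31957601
 -0.93563117]
```

View pics/wrist2.png

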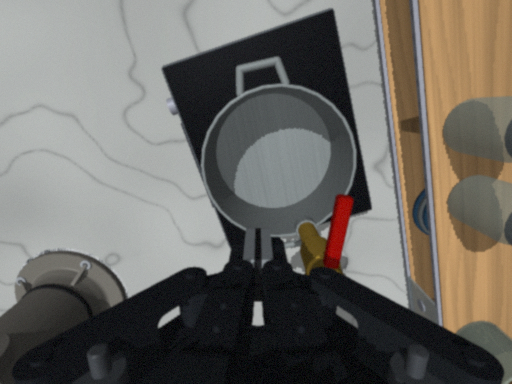

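View pics/scene2.png

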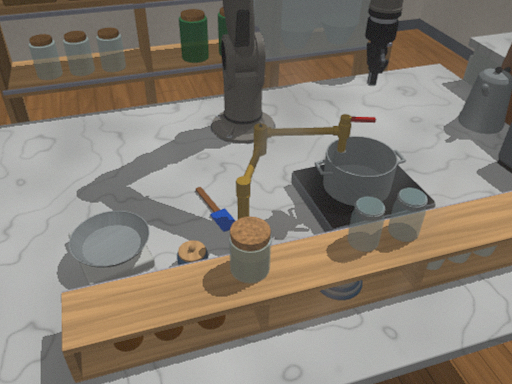

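```bash
cat >> h.py <<'E'
from scipy.spatial.transform import Rotation as Ro
def wray(o,px,z):
    c=calibration("wrist"); H=c["hand_eye"]; q=o["tool_rot"]
    R=Ro.from_quat([q[1],q[2],q[3],q[0]]).as_matrix()
    d=R@H[:3,:3]@(np.linalg.inv(c["mtx"])@[px[0],px[1],1]); p=o["eef_pos"]+R@H[:3,3]
    return p+d*(z-p[2])/d[2]
E
python3 - <<'E'
from h import *
o=get_obs(); 
im=cv2.imread("pics/wrist2.png").astype(int); m=(im[:,:,2]>120)&(im[:,:,1]<50)
ys,xs=np.nonzero(m); print(xs.min(),xs.max(),ys.min(),ys.max())
print(wray(o,(344,197),.312),wray(o,(344,197),.306), wray(o,(332,266),.312))
E
```

```text
328 351 197 258
[0.54580291 0.19701887 0.312     ] [0.54732472 0.19451742 0.306     ] [0.5253668  0.13796304 0.312     ]
```

Emit:
send_rows(
  motion="0 -1 -2 0 0 0 1;0 -1 -2 0 0 0 1;0 -0.9 -2 0 0 0 1;1 0 -1.5 0 0 0 1;1 0 -0.9 0 0 0 1;0 0 0 0 0 0 1",
)

```text
t: 4.13
eef_pos: [0.5009, 0.1672, 0.2855]
tool_rot: [0.014, 0.799, 0.601, -0.001]
contact_force: [-0.2, -0.7, 0.1]
gripper_width: 0.003
```

```bash
python3 - <<'E'
from h import *
V=np.array([.525,.122]); u=lambda a:np.array([np.cos(np.radians(a)),np.sin(np.radians(a))])
for b in list(np.arange(74,-17,-6))+[-16]:
    print(b,(V+.058*u(b)+.021*u(b+90)).round(3))
E
```

```text
74 [0.521 0.184]
68 [0.527 0.184]
62 [0.534 0.183]
56 [0.54  0.182]
50 [0.546 0.18 ]
44 [0.552 0.177]
38 [0.558 0.174]
32 [0.563 0.171]
26 [0.568 0.166]
20 [0.572 0.162]
14 [0.576 0.156]
8 [0.58  0.151]
2 [0.582 0.145]
-4 [0.584 0.139]
-10 [0.586 0.133]
-16 [0.587 0.126]
-16 [0.587 0.126]
```

Emit:
send_rows(
  motion="0 1 0 0 0 0 1;0 0.8 0 0 0 0 1;0 0 0 0 0 0 1;0 0 0 0 0 0 1",
)

```text
t: 4.47
eef_pos: [0.502, 0.1859, 0.2876]
tool_rot: [0.014, 0.8, 0.6, 0.0]
contact_force: [0.1, 0.8, 0.3]
gripper_width: -0.001
```

Emit:
send_rows(
  motion="1 -0.1 0 0 0 0 1;0.9 -0.1 0 0 0 0 1;0.6 0 0 0 0 -6 1;0.6 -0.1 0 0 0 -6 1;0.6 -0.1 0 0 0 -6 1;0.6 -0.2 0 0 0 -6 1;0.6 -0.3 0 0 0 -6 1;0 0 0 0 0 0 1",
)

```text
t: 5.13
eef_pos: [0.5556, 0.1779, 0.2894]
tool_rot: [0.013, 0.932, 0.362, -0.004]
contact_force: [-0.1, -1.1, 0.3]
gripper_width: -0.001
```

```bash
python3 - <<'E'
from h import *
o=get_obs(); print(o["eef_pos"],o["contact_force"])
a=[cv2.resize(read_camera(n)[100:260,100:400] if n=="top" else read_camera(n)[60:220,220:420],None,fx=2.5,fy=2.5) for n in ["top","scene"]]
a[1]=cv2.resize(a[1],(500,400));
cv2.imwrite("pics/top3.png",a[0][:,:,::-1]); cv2.imwrite("pics/scene3.png",a[1][:,:,::-1])
E
```

```text
[0.55560137 0.17789139 0.28943068] [-0.1082892  -1.12610172  0.31087079]
```

View pics/scene3.png

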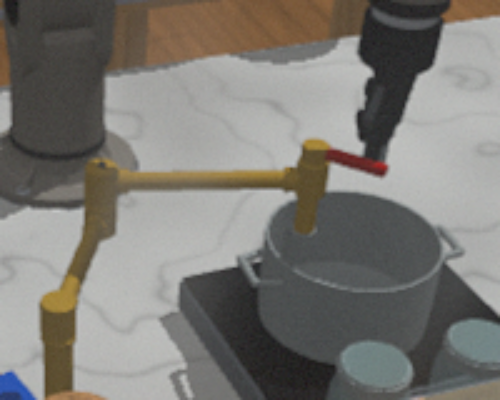

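View pics/top3.png

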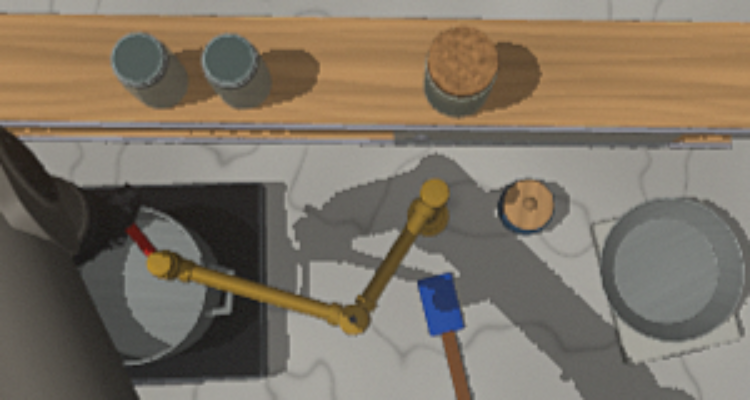

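Emit:
send_rows(
  motion="0.4 -0.4 0 0 0 -6 1;0.4 -0.4 0 0 0 -6 1;0.5 -0.5 0 0 0 -6 1;0.4 -0.4 0 0 0 -6 1;0.4 -0.6 0 0 0 -6 1;0.3 -0.5 0 0 0 -6 1;0.2 -0.6 0 0 0 -6 1;0.2 -0.6 0 0 0 -6 1;0 0 0 0 0 0 1",
)

```text
t: 5.98
eef_pos: [0.5825, 0.1446, 0.2903]
tool_rot: [0.007, 0.999, -0.044, -0.007]
contact_force: [0.5, 0.4, 0.4]
gripper_width: -0.002
```

```bash
python3 - <<'E'
from h import *
o=get_obs(); print(o["eef_pos"],o["contact_force"])
a=cv2.resize(read_camera("scene")[60:220,220:420],None,fx=3,fy=3)
cv2.imwrite("pics/scene4.png",a[:,:,::-1])
E
```

```text
[0.58248503 0.14464938 0.29028114] [0.48153323 0.37442849 0.39298896]
```

View pics/scene4.png

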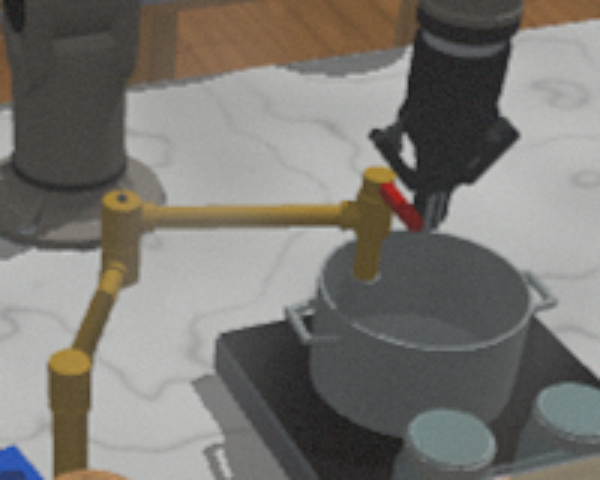

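Emit:
send_rows(
  motion="0.2 -0.6 0 0 0 -4 1;0.1 -0.6 0 0 0 -4 1;0 -0.4 0 0 0 -4 1;0 0 0 0 0 0 1",
)

```text
t: 6.37
eef_pos: [0.5845, 0.1327, 0.2909]
tool_rot: [0.004, 0.991, -0.136, -0.007]
contact_force: [-0.2, 0.6, -0.4]
gripper_width: 0.001
```

Emit:
send_rows(
  motion="0 -0.3 0 0 0 0 1;0 0 0 0 0 0 1",
)

```text
t: 6.53
eef_pos: [0.5839, 0.1308, 0.291]
tool_rot: [0.004, 0.991, -0.131, -0.007]
contact_force: [-0.6, -0.2, 0.3]
gripper_width: 0.007
```

Emit:
send_rows(
  motion="0 -0.3 0 0 0 0 1;0 0 0 0 0 0 1",
)

```text
t: 6.7
eef_pos: [0.5837, 0.13, 0.2913]
tool_rot: [0.003, 0.992, -0.127, -0.007]
contact_force: [-0.3, 0.4, 0.5]
gripper_width: 0.004
```

Emit:
send_rows(
  motion="0 -0.4 0 0 0 0 1;0 -0.4 0 0 0 0 1",
)

```text
t: 6.87
eef_pos: [0.5839, 0.1275, 0.2917]
tool_rot: [-0.001, 0.992, -0.123, -0.006]
contact_force: [1.5, 10.2, -3.1]
gripper_width: 0.003
```

```bash
python3 - <<'E'
from h import *
o=get_obs(); print(o["eef_pos"],o["contact_force"])
a=cv2.resize(read_camera("scene")[60:220,220:420],None,fx=3,fy=3)
cv2.imwrite("pics/scene5.png",a[:,:,::-1]); print(get_obs()["eef_pos"])
cv2.imwrite("pics/wrist5.png",read_camera("wrist")[:,:,::-1]); print(get_obs()["eef_pos"],get_obs()["contact_force"])
E
```

```text
[0.58386031 0.12747749 0.29167132] [ 1.48086951 10.22709191 -3.13745837]
[0.5838582  0.12710542 0.29163409]
[0.5838393  0.12716572 0.29157834] [ 2.42803685  7.35013967 -2.58262628]
```

View pics/scene5.png

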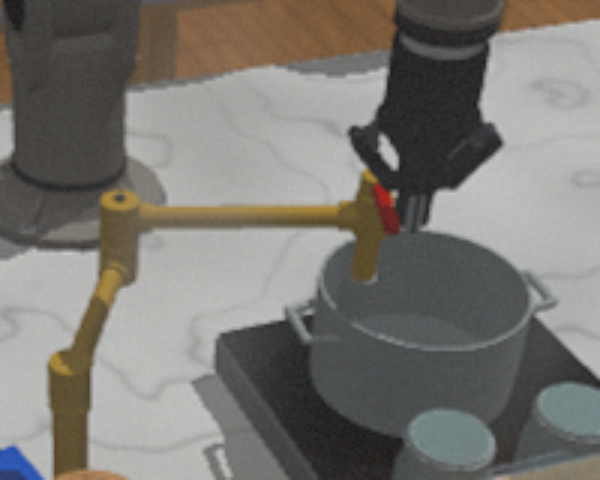

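View pics/wrist5.png

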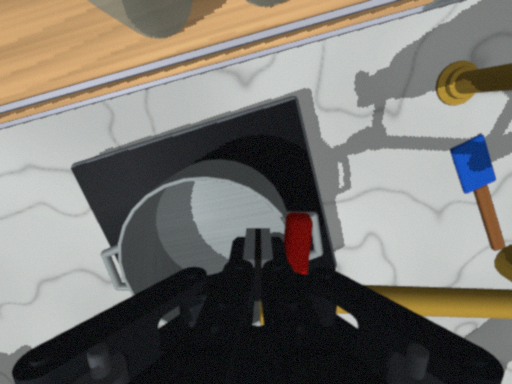

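Emit:
send_rows(
  motion="0 1.5 0 0 0 0 1;0 1.5 0.5 0 0 0 1;0 1 3 0 0 0 1;0 0 3 0 0 0 1;-2.5 0 2 0 0 0 1;-3.5 0 0 0 0 0 1;-3.5 0 0 0 0 0 1;-1 0 0 0 0 0 1;0 0 0 0 0 0 1",
)

```text
t: 7.72
eef_pos: [0.473, 0.1757, 0.3812]
tool_rot: [0.001, 0.993, -0.117, -0.007]
contact_force: [1.4, 0.2, 1.3]
gripper_width: -0.002
```

```bash
python3 - <<'E'
from h import *
o=get_obs(); print(o["eef_pos"],o["tool_rot"],o["contact_force"],o["q"])
t=read_camera("top");s=read_camera("scene")
cv2.imwrite("pics/top6.png",cv2.resize(t[160:260,120:320,::-1],None,fx=4,fy=4,interpolation=cv2.INTER_CUBIC))
cv2.imwrite("pics/scene6.png",cv2.resize(s[100:240,220:400,::-1],None,fx=4,fy=4,interpolation=cv2.INTER_CUBIC))
E
```

```text
[0.47301883 0.17571543 0.38116747] [ 0.00148817  0.99309059 -0.11712831 -0.00705844] [1.38589141 0.2293336  1.26669069] [-0.07172353  0.11769844 -0.44319136  1.71140528  0.04570797  1.33718087
 -2.32904213]
```

View pics/scene6.png

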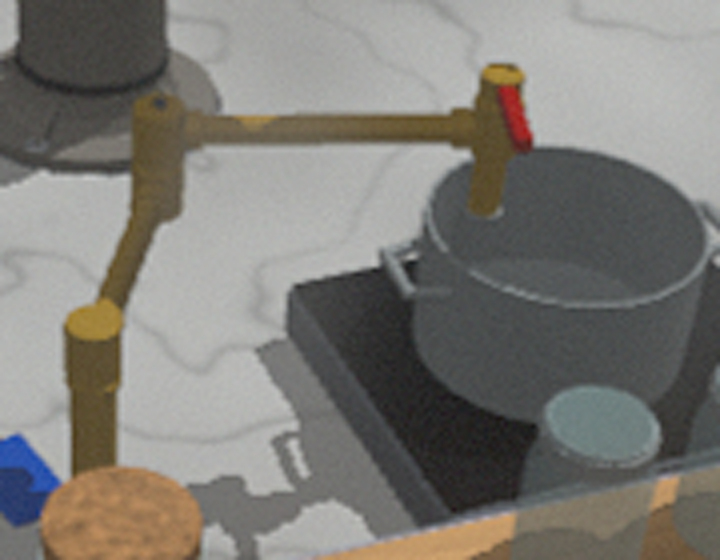

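View pics/top6.png

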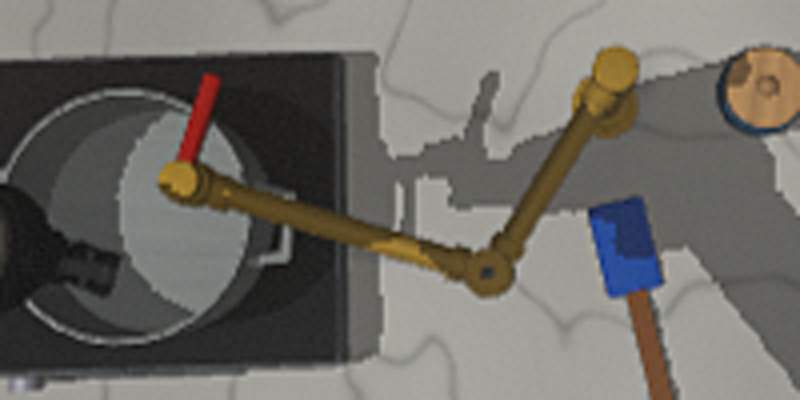

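```bash
python3 - <<'E'
from h import *
T=lambda x,y,z:atz("top",(120+x/4,160+y/4),z)
P=T(615,68,.240);E=T(488,272,.284);V=T(180,182,.312);L0=T(182,165,.306);L1=T(212,77,.306)
ang=lambda a,b:np.degrees(np.arctan2(*(b-a)[[1,0]]))
print(P,E,V,"inner",ang(P,E),"outer",ang(E,V),"lever",ang(L0,L1),ang(V,L1))
u=lambda a:np.array([np.cos(np.radians(a)),np.sin(np.radians(a))])
for al in list(np.arange(73,-31,-6))+[-31.5]:
    print(al,(E[:2]+.16*u(al)+.021*u(al+90)).round(3))
E
```

```text
[ 0.61675599 -0.18631234  0.24      ] [ 0.46216942 -0.09415463  0.284     ] [0.52315785 0.12075213 0.312     ] inner 149.19846395727077 outer 74.15657825737294 lever -16.754332811065414 -13.68361878674549
73 [0.489 0.065]
67 [0.505 0.061]
61 [0.521 0.056]
55 [0.537 0.049]
49 [0.551 0.04 ]
43 [0.565 0.03 ]
37 [0.577 0.019]
31 [0.589 0.006]
25 [ 0.598 -0.008]
19 [ 0.607 -0.022]
13 [ 0.613 -0.038]
7 [ 0.618 -0.054]
1 [ 0.622 -0.07 ]
-5 [ 0.623 -0.087]
-11 [ 0.623 -0.104]
-17 [ 0.621 -0.121]
-23 [ 0.618 -0.137]
-29 [ 0.612 -0.153]
-31.5 [ 0.61 -0.16]
```

Emit:
send_rows(
  motion="0 -0.5 0 0 0 7 1;0 -0.5 0 0 0 7 1;0 -0.5 0 0 0 7 1;0 -0.5 0 0 0 7 1;0 -0.5 0 0 0 7 1;0 -0.5 0 0 0 7 1;0 -0.5 0 0 0 7 1;0 -0.5 0 0 0 7 1;0 -0.5 0 0 0 7 1;0 -0.5 0 0 0 7 1;0 -0.5 0 0 0 7 1;0 -0.5 0 0 0 7 1;0 -0.5 0 0 0 7 1;0 -0.5 0 0 0 7 1;0 -0.5 0 0 0 7 1;0 -0.5 0 0 0 7 1;0 -0.5 0 0 0 7 1;0 -0.5 0 0 0 7 1;0 -0.5 0 0 0 7 1;0 -0.5 0 0 0 7 1",
)

```text
t: 9.48
eef_pos: [0.5039, 0.0641, 0.3704]
tool_rot: [0.005, 0.425, 0.905, -0.007]
contact_force: [-0.3, -0.4, 0.3]
gripper_width: -0.003
```

Emit:
send_rows(
  motion="-0.4 0 0 0 0 7 1;-0.4 0 0 0 0 7 1;-0.4 0 0 0 0 7 1;-0.4 0 0 0 0 7 1;0 0 0 0 0 7 1;0 0 0 0 0 5 1;0 0 0 0 0 0 1",
)

```text
t: 10.07
eef_pos: [0.4972, 0.0577, 0.3664]
tool_rot: [0.004, 0.079, 0.997, -0.005]
contact_force: [0.3, 0.1, -0.2]
gripper_width: -0.001
```

Emit:
send_rows(
  motion="-2 0.5 0 0 0 -7 1;-2 0.5 0 0 0 0 1;0 0.3 -2.5 0 0 0 1;0 0.2 -2.5 0 0 0 1;0 0 -2.5 0 0 0 1;0 0 -2.5 0 0 0 1;0 0 -0.8 0 0 0 1;0 0 0 0 0 0 1",
)

```text
t: 10.73
eef_pos: [0.4646, 0.0708, 0.2542]
tool_rot: [0.004, 0.157, 0.988, -0.003]
contact_force: [0.2, -0.0, 0.1]
gripper_width: 0.001
```

Emit:
send_rows(
  motion="1.2 -0.3 0.5 0 0 0 1;1.2 -0.3 0.1 0 0 0 1;1.6 -0.4 0 0 0 -6 1;1.6 -0.5 0 0 0 -6 1;1.6 -0.7 0 0 0 -6 1;1.4 -0.9 0 0 0 -6 1;0 0 0 0 0 0 1",
)

```text
t: 11.32
eef_pos: [0.5533, 0.04, 0.2617]
tool_rot: [-0.004, 0.371, 0.929, -0.003]
contact_force: [0.5, -0.4, 0.1]
gripper_width: 0.004
```

```bash
python3 - <<'E'
from h import *
o=get_obs(); print(o["eef_pos"],o["contact_force"])
t=read_camera("top");s=read_camera("scene")
cv2.imwrite("pics/top7.png",cv2.resize(t[160:260,120:320,::-1],None,fx=4,fy=4,interpolation=cv2.INTER_CUBIC))
cv2.imwrite("pics/scene7.png",cv2.resize(s[80:220,220:400,::-1],None,fx=4,fy=4,interpolation=cv2.INTER_CUBIC))
E
```

```text
[0.55331211 0.04000143 0.26171711] [ 0.51292803 -0.36251875  0.10745978]
```

View pics/scene7.png

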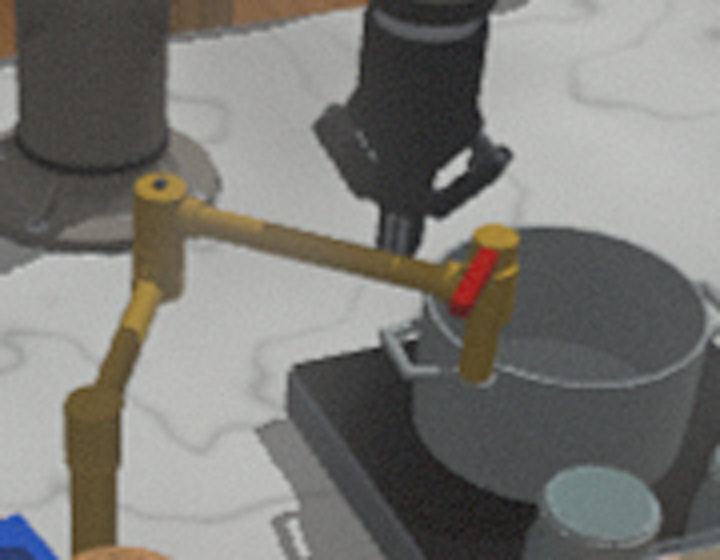

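View pics/top7.png

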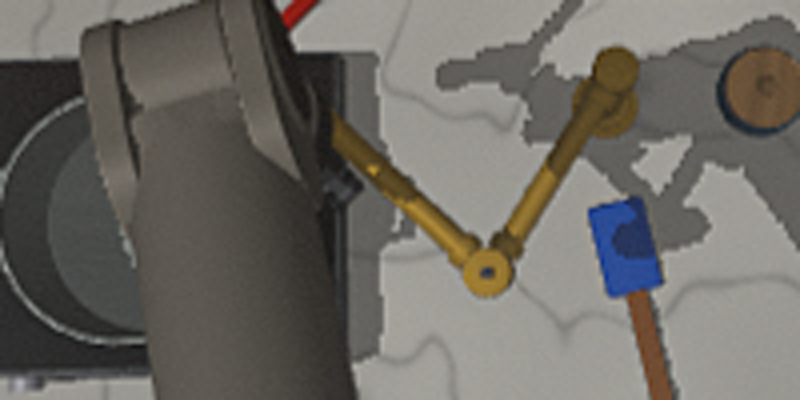

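Emit:
send_rows(
  motion="1.2 -1 0 0 0 -6 1;1.2 -1.1 0 0 0 -6 1;1.2 -1.3 0 0 0 -6 1;0.9 -1.4 0 0 0 -6 1;0.9 -1.4 0 0 0 -6 1;0.6 -1.6 0 0 0 -6 1;0.5 -1.6 0 0 0 -6 1;0 0 0 0 0 0 1",
)

```text
t: 12.08
eef_pos: [0.6118, -0.0352, 0.2649]
tool_rot: [-0.011, 0.672, 0.741, 0.006]
contact_force: [-0.4, -1.0, -0.0]
gripper_width: -0.0
```

```bash
python3 - <<'E'
from h import *
o=get_obs(); print(o["eef_pos"],o["contact_force"])
t=read_camera("top");s=read_camera("scene")
cv2.imwrite("pics/top8.png",cv2.resize(t[160:260,120:320,::-1],None,fx=4,fy=4,interpolation=cv2.INTER_CUBIC))
cv2.imwrite("pics/scene8.png",cv2.resize(s[80:220,220:400,::-1],None,fx=4,fy=4,interpolation=cv2.INTER_CUBIC))
E
```

```text
[ 0.61182577 -0.03516275  0.26486964] [-0.41433728 -0.98845915 -0.03873497]
```

View pics/scene8.png

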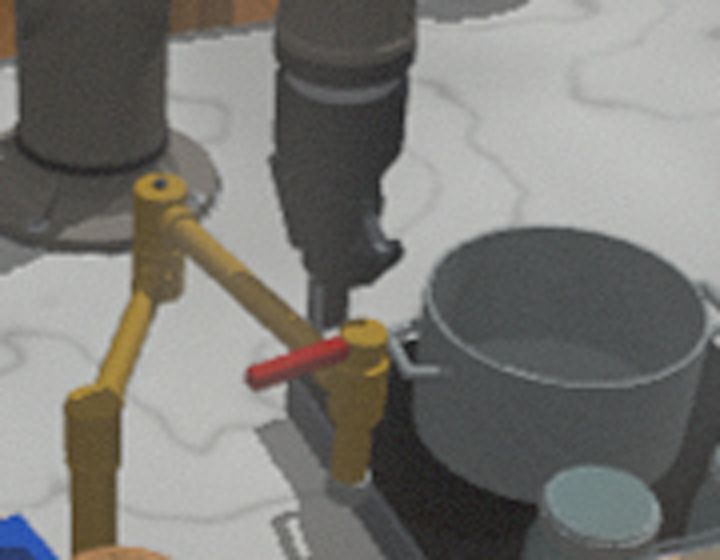

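View pics/top8.png

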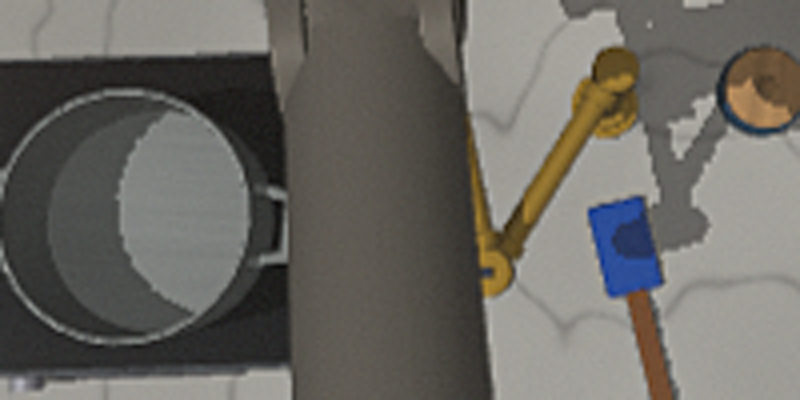

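Emit:
send_rows(
  motion="0.6 -1.7 -0.2 0 0 -4 1;0.4 -1.6 -0.2 0 0 -4 1;0.1 -1.7 0 0 0 -5 1;0 -1.7 0 0 0 -6 1;-0.2 -1.7 0 0 0 -6 1;-0.3 -1.6 0 0 0 -6 1;0 0 0 0 0 0 1",
)

```text
t: 12.77
eef_pos: [0.6192, -0.1103, 0.2666]
tool_rot: [-0.011, 0.834, 0.551, 0.02]
contact_force: [-0.1, -0.6, 0.1]
gripper_width: -0.003
```

```bash
python3 - <<'E'
from h import *
o=get_obs(); print(o["eef_pos"],o["contact_force"])
t=read_camera("top");s=read_camera("scene")
cv2.imwrite("pics/top9.png",cv2.resize(t[160:260,120:320,::-1],None,fx=4,fy=4,interpolation=cv2.INTER_CUBIC))
cv2.imwrite("pics/scene9.png",cv2.resize(s[80:220,200:380,::-1],None,fx=4,fy=4,interpolation=cv2.INTER_CUBIC))
E
```

```text
[ 0.61916988 -0.11031231  0.26664673] [-0.13675909 -0.614523    0.11975755]
```

View pics/scene9.png

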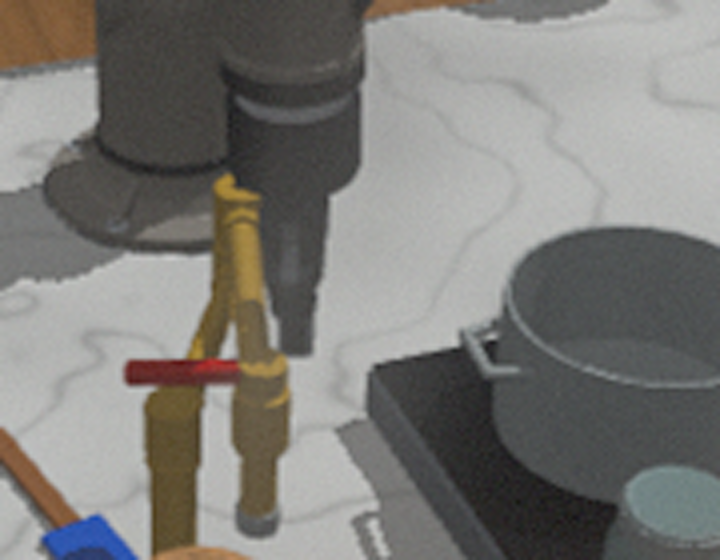

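View pics/top9.png

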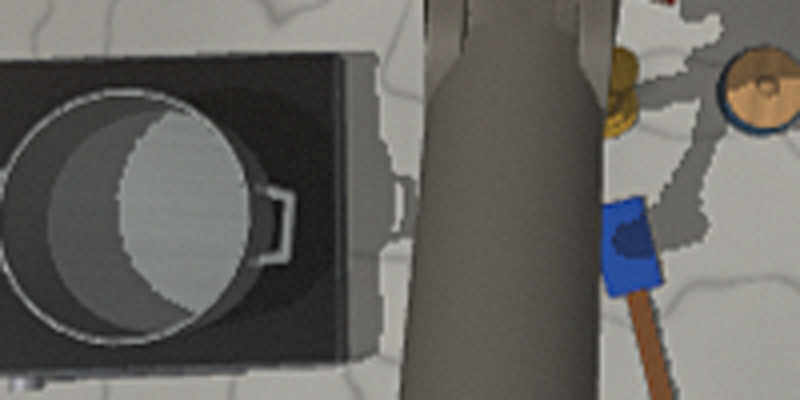

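Emit:
send_rows(
  motion="0.1 -1.2 -0.7 0 0 0 1;-0.2 -1.5 -0.3 0 0 -2 1;-0.4 -1.5 0 0 0 -3 1;0 0 0 0 0 0 1",
)

```text
t: 13.2
eef_pos: [0.6158, -0.1437, 0.2576]
tool_rot: [-0.012, 0.851, 0.524, 0.024]
contact_force: [0.1, -1.7, -0.3]
gripper_width: -0.004
```

Emit:
send_rows(
  motion="-0.2 -0.5 0 0 0 0 1;-0.3 -0.5 0 0 0 0 1",
)

```text
t: 13.37
eef_pos: [0.6113, -0.1529, 0.2574]
tool_rot: [-0.012, 0.85, 0.525, 0.025]
contact_force: [2.7, 1.7, 1.3]
gripper_width: 0.0
```

```bash
python3 - <<'E'
from h import *
o=get_obs(); print(o["eef_pos"],o["contact_force"])
t=read_camera("top");s=read_camera("scene")
cv2.imwrite("pics/scene10.png",cv2.resize(s[80:220,200:380,::-1],None,fx=4,fy=4,interpolation=cv2.INTER_CUBIC))
E
```

```text
[ 0.6112732  -0.15292482  0.25739949] [2.67697852 1.74675617 1.30928722]
```

View pics/scene10.png

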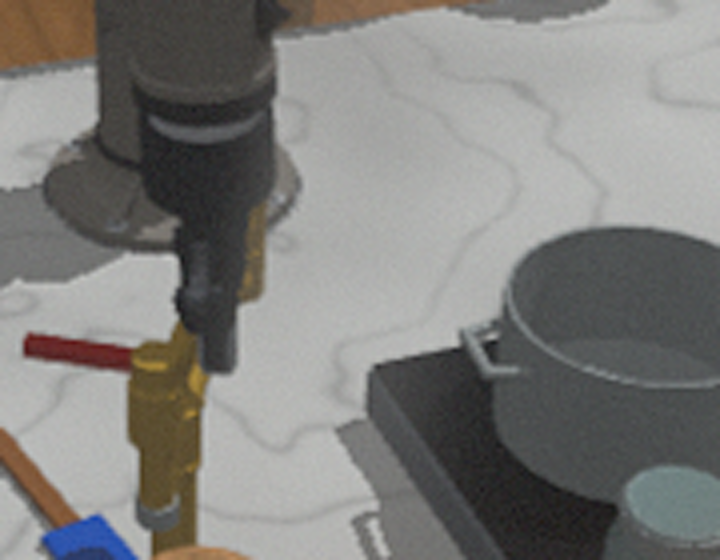

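Emit:
send_rows(
  motion="-0.3 -0.5 0 0 0 -3 1;-0.3 -0.5 0 0 0 -3 1",
)

```text
t: 13.63
eef_pos: [0.6106, -0.1559, 0.2577]
tool_rot: [-0.012, 0.876, 0.482, 0.032]
contact_force: [15.3, 13.4, -8.2]
gripper_width: 0.004
```

Emit:
send_rows(
  motion="-0.3 -0.5 0 0 0 0 1;-0.3 -0.5 0 0 0 0 1",
)

```text
t: 13.8
eef_pos: [0.6107, -0.1556, 0.2578]
tool_rot: [-0.014, 0.874, 0.485, 0.039]
contact_force: [10.0, 10.3, -4.4]
gripper_width: -0.001
```

Emit:
send_rows(
  motion="1 1.7 0 0 0 0 1;1 1.7 1 0 0 0 1;0 1 3.5 0 0 0 1;0 0 3.5 0 0 0 1;0 0 3.5 0 0 0 1;0 3 0 0 0 0 1;0 4 0 0 0 0 1;0 4 0 0 0 0 1;0 0 0 0 0 0 1",
)

```text
t: 14.55
eef_pos: [0.6261, -0.0024, 0.3735]
tool_rot: [-0.013, 0.875, 0.483, 0.033]
contact_force: [-0.9, 1.9, 0.6]
gripper_width: 0.001
```

```bash
python3 - <<'E'
from h import *
o=get_obs(); print(o["eef_pos"],o["contact_force"])
t=read_camera("top");s=read_camera("scene")
cv2.imwrite("pics/top11.png",cv2.resize(t[160:260,120:320,::-1],None,fx=4,fy=4,interpolation=cv2.INTER_CUBIC))
cv2.imwrite("pics/scene11.png",cv2.resize(s[80:220,200:380,::-1],None,fx=4,fy=4,interpolation=cv2.INTER_CUBIC))
E
```

```text
[ 0.62614988 -0.00238884  0.37353189] [-0.85253758  1.86034634  0.62803045]
```

View pics/scene11.png

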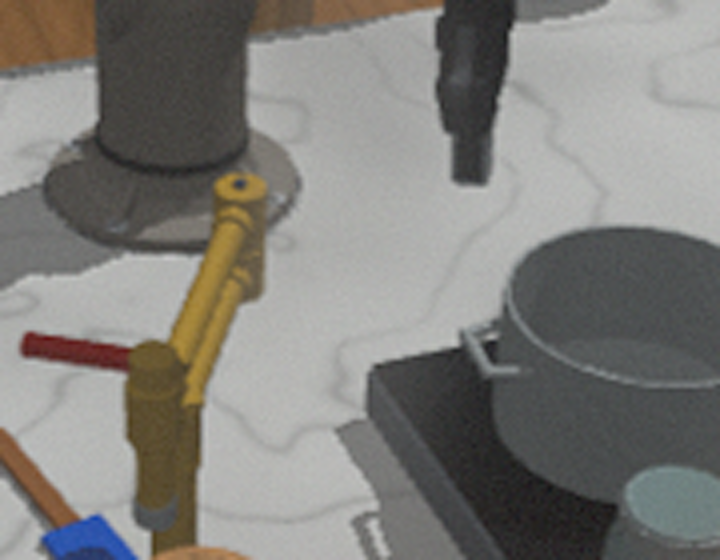

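View pics/top11.png

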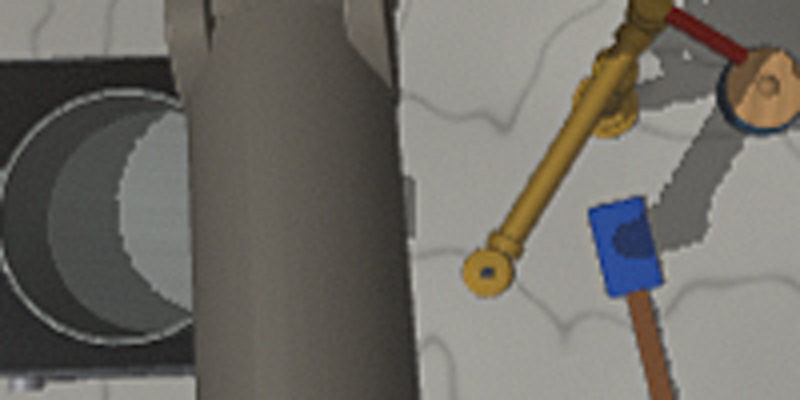

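```bash
python3 - <<'E'
from h import *
o=get_obs();q=o["tool_rot"]; R=Ro.from_quat([q[1],q[2],q[3],q[0]])
y=np.radians(-31); # tool y angle -> tool y=(2ab,b2-a2)
# a=cos(h),b=sin(h): y=(sin2h,-cos2h) => angle=2h-90
h=(y+np.pi/2)/2; T=Ro.from_quat([np.cos(h),np.sin(h),0,0])
print(np.degrees((T*R.inv()).as_rotvec()), o["q"])
P=np.array([.617,-.186]);u=lambda a:np.array([np.cos(np.radians(a)),np.sin(np.radians(a))])
for th in [149.2]+list(range(146,85,-6)): print(th,(P+.143*u(th)+.021*u(th+90)).round(3))
im=cv2.imread("pics/top11.png")
E=atz("top",(120+488/4,160+272/4),.284);V=atz("top",(120+650/4,160+8/4),.312); d=V-E; print(E,V,np.hypot(*d[:2]),np.degrees(np.arctan2(d[1],d[0])))
E
```

```text
[-2.8861036   2.51667331  1.62456444] [ 0.10839864  0.29046809 -0.2161232   1.51098399  0.01693852  1.29725624
 -0.67100859]
149.2 [ 0.483 -0.131]
146 [ 0.487 -0.123]
140 [ 0.494 -0.11 ]
134 [ 0.503 -0.098]
128 [ 0.512 -0.086]
122 [ 0.523 -0.076]
116 [ 0.535 -0.067]
110 [ 0.548 -0.059]
104 [ 0.562 -0.052]
98 [ 0.576 -0.047]
92 [ 0.591 -0.044]
86 [ 0.606 -0.042]
[ 0.46216942 -0.09415463  0.284     ] [ 0.6498382  -0.20811103  0.312     ] 0.2195578057911715 -31.26699816468992
```

Emit:
send_rows(
  motion="-1 -1 0.5 -2.9 2.5 1.6 1;-2.6 -2.5 0 0 0 0 1;-2.6 -2.5 0 0 0 0 1;-2.6 -2.5 0 0 0 0 1;-2.6 -2.5 0 0 0 0 1;-2.6 -2.5 0 0 0 0 1;-1.5 -1.5 0 0 0 0 1;0 0 0 0 0 0 1;0 0 0 0 0 0 1",
)

```text
t: 15.4
eef_pos: [0.4572, -0.1806, 0.3723]
tool_rot: [0.0, 0.874, 0.486, -0.009]
contact_force: [0.3, 0.1, -0.9]
gripper_width: -0.003
```

Emit:
send_rows(
  motion="0.5 1 -1 0 0 0 1;0.3 1 -3.5 0 0 0 1;0 0 -3.5 0 0 0 1;0 0 -3.5 0 0 0 1;0 0 -2.5 0 0 0 1;0 0 -1 0 0 0 1;0 0 0 0 0 0 1;0 0 0 0 0 0 1",
)

```text
t: 16.07
eef_pos: [0.4699, -0.1514, 0.2122]
tool_rot: [-0.001, 0.872, 0.489, -0.008]
contact_force: [0.2, 0.5, 0.4]
gripper_width: 0.001
```

Emit:
send_rows(
  motion="0.7 1 0 0 0 0 1;0.6 1 0 0 0 0 1;0.4 0.7 0 0 0 -3 1;0.8 1.3 0 0 0 -6 1;0.9 1.2 0 0 0 -6 1;0.9 1.2 0 0 0 -6 1;0 0 0 0 0 0 1",
)

```text
t: 16.65
eef_pos: [0.5095, -0.087, 0.2129]
tool_rot: [-0.003, 0.949, 0.315, -0.016]
contact_force: [0.6, -0.7, 0.1]
gripper_width: -0.003
```

```bash
python3 - <<'E'
from h import *
o=get_obs(); print(o["eef_pos"],o["contact_force"])
t=read_camera("top");s=read_camera("scene")
cv2.imwrite("pics/top12.png",cv2.resize(t[140:260,120:340,::-1],None,fx=3.5,fy=3.5,interpolation=cv2.INTER_CUBIC))
cv2.imwrite("pics/scene12.png",cv2.resize(s[80:240,180:380,::-1],None,fx=3.5,fy=3.5,interpolation=cv2.INTER_CUBIC))
E
```

```text
[ 0.50953283 -0.08704778  0.21293373] [ 0.55231466 -0.69326582  0.05268695]
```

View pics/scene12.png

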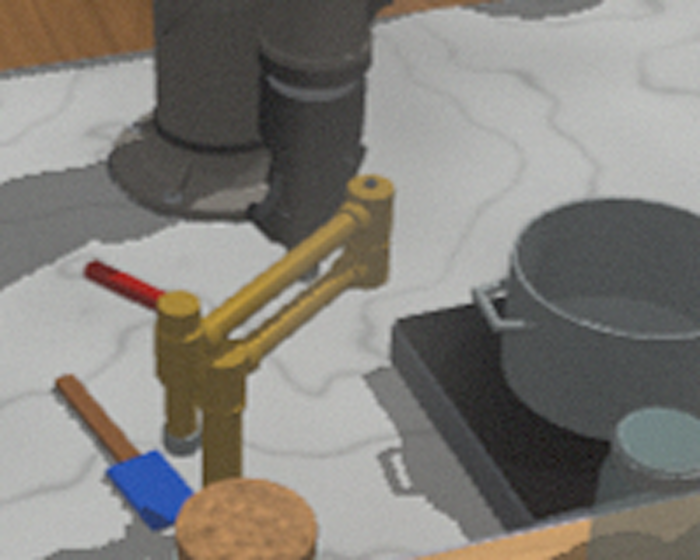

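View pics/top12.png

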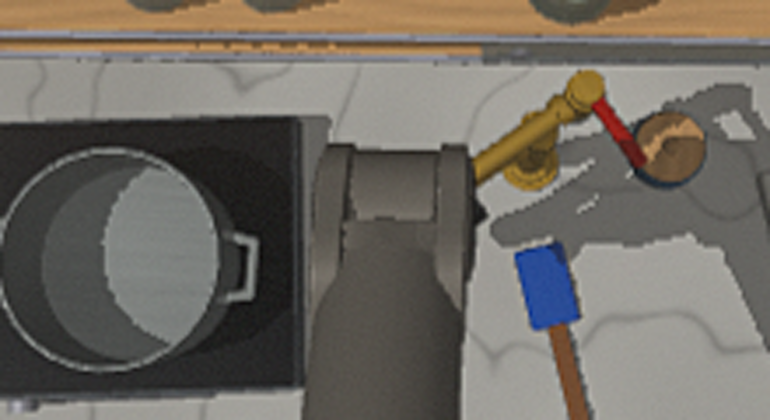

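Emit:
send_rows(
  motion="1.1 0.8 0.7 0 0 -6 1;1.2 0.7 0.4 0 0 -6 1;1.3 0.8 0 0 0 -6 1;1.4 0.6 0 0 0 -6 1;0 0 0 0 0 0 1",
)

```text
t: 17.17
eef_pos: [0.5514, -0.0654, 0.2238]
tool_rot: [-0.005, 0.994, 0.109, -0.022]
contact_force: [0.9, 0.0, -0.4]
gripper_width: 0.003
```

```bash
python3 - <<'E'
from h import *
o=get_obs(); print(o["eef_pos"],o["contact_force"])
s=read_camera("scene")
cv2.imwrite("pics/scene13.png",cv2.resize(s[80:240,180:380,::-1],None,fx=3.5,fy=3.5,interpolation=cv2.INTER_CUBIC))
E
```

```text
[ 0.55136696 -0.0654483   0.22383168] [ 9.07255326e-01  6.43111365e-04 -4.20285770e-01]
```

View pics/scene13.png

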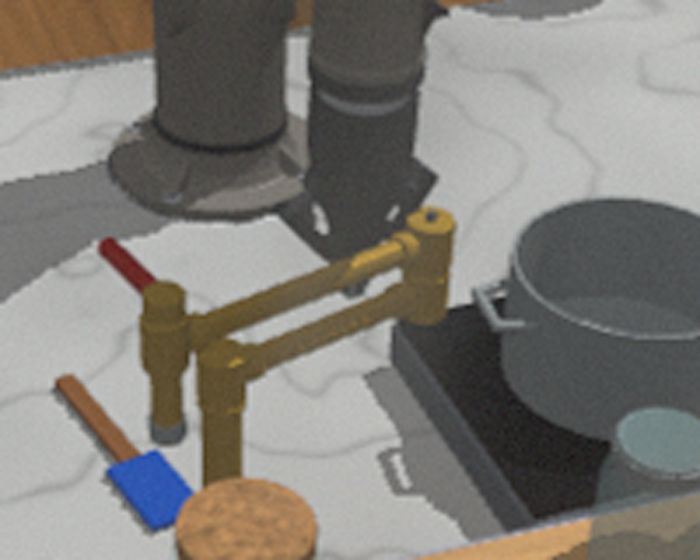

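Emit:
send_rows(
  motion="1.3 0.4 0 0 0 -5 1;1.4 0.3 0 0 0 -4 1;0.8 0.1 0 0 0 -3 1",
)

```text
t: 17.47
eef_pos: [0.579, -0.0619, 0.2244]
tool_rot: [-0.007, 1.0, 0.009, -0.027]
contact_force: [-7.8, 1.4, 3.1]
gripper_width: -0.001
```

Emit:
send_rows(
  motion="0.6 0.1 0 0 0 0 1;0.6 0 0 0 0 0 1",
)

```text
t: 17.63
eef_pos: [0.5871, -0.0625, 0.2247]
tool_rot: [-0.007, 0.999, 0.012, -0.03]
contact_force: [-9.2, 2.1, 1.5]
gripper_width: 0.002
```

Emit:
send_rows(
  motion="0.6 0 0 0 0 0 1;0.6 0 0 0 0 0 1",
)

```text
t: 17.8
eef_pos: [0.5935, -0.0632, 0.2245]
tool_rot: [-0.008, 0.999, 0.017, -0.036]
contact_force: [-8.9, 0.7, 2.6]
gripper_width: -0.001
```

Emit:
send_rows(
  motion="0.6 0 0 0 0 0 1;0.6 0 0 0 0 0 1",
)

```text
t: 17.97
eef_pos: [0.5997, -0.0644, 0.2243]
tool_rot: [-0.009, 0.999, 0.021, -0.041]
contact_force: [-9.4, 1.4, 3.3]
gripper_width: -0.0
```

```bash
python3 - <<'E'
from h import *
o=get_obs(); print(o["eef_pos"],o["contact_force"])
s=read_camera("scene")
cv2.imwrite("pics/scene14.png",cv2.resize(s[80:240,180:380,::-1],None,fx=3.5,fy=3.5,interpolation=cv2.INTER_CUBIC))
s=read_camera("top")
cv2.imwrite("pics/top14.png",cv2.resize(s[140:260,120:340,::-1],None,fx=3.5,fy=3.5,interpolation=cv2.INTER_CUBIC))
E
```

```text
[ 0.59965012 -0.06443581  0.22431012] [-9.41361678  1.43877296  3.3453134 ]
```

View pics/scene14.png

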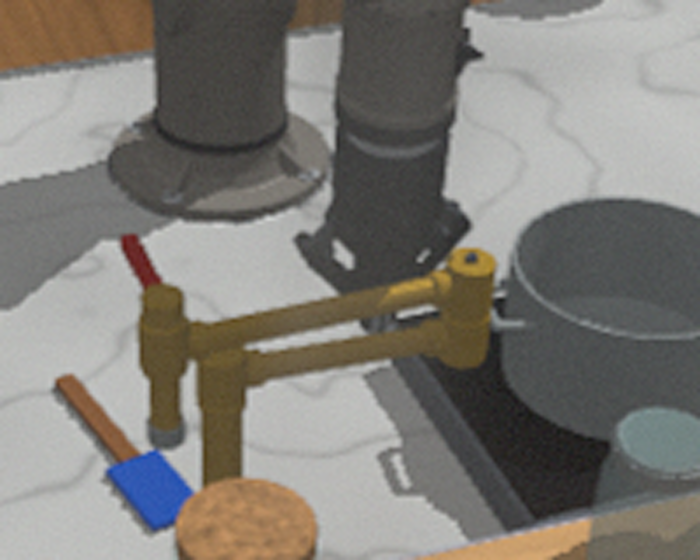

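View pics/top14.png

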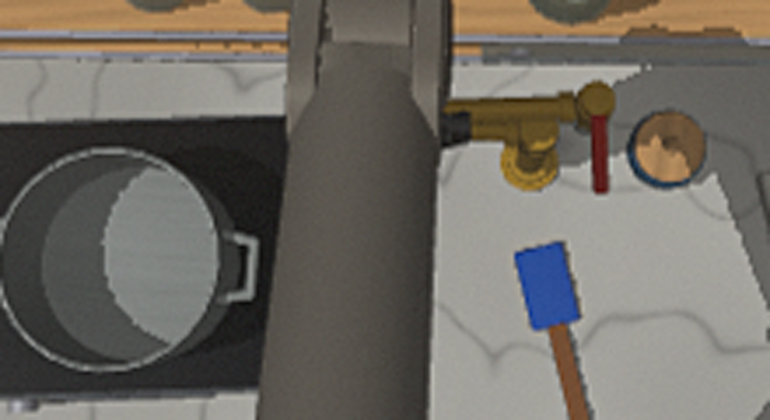

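Emit:
send_rows(
  motion="0.4 0.2 0 0 -3 0 1;0.6 0.1 0 0 -3 0 1",
)

```text
t: 18.23
eef_pos: [0.6037, -0.0645, 0.2225]
tool_rot: [-0.007, 1.0, 0.025, 0.006]
contact_force: [-25.1, -0.1, 14.8]
gripper_width: 0.001
```

Emit:
send_rows(
  motion="0.6 0 0 0 -1 0 1;0.6 0 0 0 -1 0 1",
)

```text
t: 18.4
eef_pos: [0.6036, -0.0648, 0.2222]
tool_rot: [-0.008, 0.999, 0.029, 0.014]
contact_force: [-19.5, 2.4, 14.4]
gripper_width: -0.001
```

Emit:
send_rows(
  motion="0.6 0 0 0 -1 0 1;0.6 0 0 0 -1 0 1",
)

```text
t: 18.57
eef_pos: [0.6036, -0.0648, 0.2221]
tool_rot: [-0.009, 0.999, 0.034, 0.021]
contact_force: [-19.5, 2.1, 12.5]
gripper_width: 0.002
```

Emit:
send_rows(
  motion="-1.5 0 0 0 0 0 1;-2.5 0 0 0 0 0 1;-3 0 0 0 0 0 1;-2 0 1 0 0 0 1;0 0 4 0 0 0 1;0 0 4 0 0 0 1;0 0 4 0 0 0 1;-1 4 2 0 0 0 1;0 4 0 0 0 0 1;0 4 0 0 0 0 1;0 4 0 0 0 0 1;0 4 0 0 0 0 1;0 4 0 0 0 0 1;0 0 0 0 0 0 1",
)

```text
t: 19.73
eef_pos: [0.4858, 0.1717, 0.3846]
tool_rot: [-0.01, 0.998, 0.06, 0.03]
contact_force: [-0.0, 0.1, -0.1]
gripper_width: -0.0
```

```bash
python3 - <<'E'
from h import *
o=get_obs(); print(o["eef_pos"],o["contact_force"])
s=read_camera("scene")
cv2.imwrite("pics/scene15.png",cv2.resize(s[80:240,180:380,::-1],None,fx=3.5,fy=3.5,interpolation=cv2.INTER_CUBIC))
s=read_camera("top")
cv2.imwrite("pics/top15.png",cv2.resize(s[150:220,190:310,::-1],None,fx=6,fy=6,interpolation=cv2.INTER_CUBIC))
E
```

```text
[0.48581862 0.17171216 0.38457697] [-0.04223827  0.08058798 -0.05853722]
```

View pics/scene15.png

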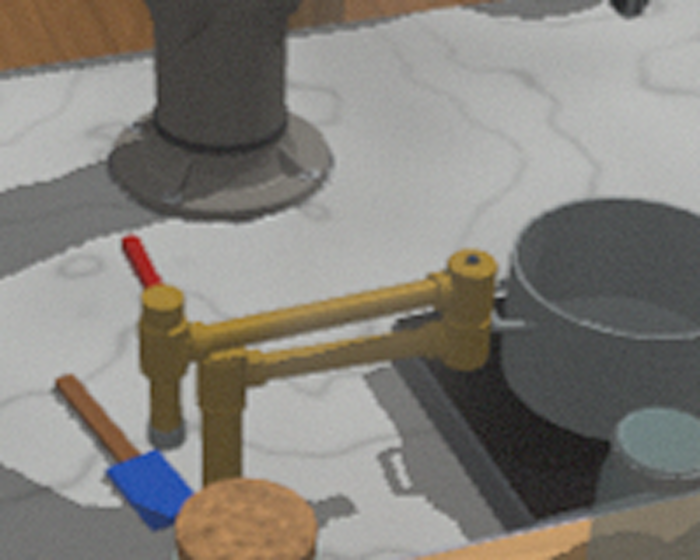

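View pics/top15.png

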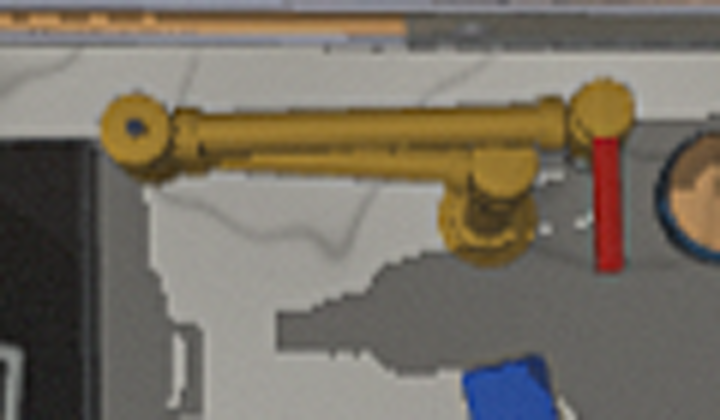

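```bash
python3 - <<'E'
from h import *
T=lambda x,y,z:atz("top",(190+x/6,150+y/6),z)
def S(x,y,z): return atz("scene",(180+x/3.5,80+y/3.5),z)
ang=lambda a,b:np.degrees(np.arctan2(*(b-a)[[1,0]]))
for F,pts in ((T,[(504,172),(135,128),(603,110)]),(S,[(223,357),(472,262),(163,300)])):
    P,E,V=[F(*p,z) for p,z in zip(pts,(.242,.287,.315))]
    print(P,E,V,"inner",ang(P,E),"fold dir",ang(E,V),"outer joint",(ang(E,V)+180-ang(P,E)+180)%360-180)
L0,L1=T(606,140,.306),T(608,268,.306);print("lever",ang(L0,L1))
E
```

```text
[ 0.61138114 -0.18700917  0.242     ] [ 0.62501761 -0.00644821  0.287     ] [ 0.63129117 -0.23063695  0.315     ] inner 85.68105943858819 fold dir -88.39708842475946 outer joint 5.9218521366523476
[ 0.62607572 -0.18745204  0.242     ] [ 0.62932343 -0.0078828   0.287     ] [ 0.64652568 -0.23385516  0.315     ] inner 88.96385351352546 fold dir -85.6467289160735 outer joint 5.3894175704010365
lever -179.17659974403767
```

Emit:
send_rows(
  motion="1 -2 0 -1.4 3.4 -4 1;1.9 -3.4 0 0 0 -3 1;1.9 -3.4 0 0 0 0 1;1.9 -3.4 0 0 0 0 1;1.9 -3.4 0 0 0 0 1;1.9 -3.4 0 0 0 0 1;1.9 -3.4 0 0 0 0 1;1.9 -3.4 0 0 0 0 1;1.9 -3.4 0 0 0 0 1;1.5 -2 0 0 0 0 1;0 0 0 0 0 0 1;0 0 0 0 0 0 1",
)

```text
t: 20.83
eef_pos: [0.656, -0.1876, 0.3864]
tool_rot: [0.01, 1.0, -0.003, 0.0]
contact_force: [0.6, 0.9, -0.8]
gripper_width: 0.0
```

Emit:
send_rows(
  motion="1.2 0.4 0 0 0 0 1;1 0.3 0 0 0 0 1;0 0 -3.5 0 0 0 1;0 0 -3.5 0 0 0 1;0 0 -3.5 0 0 0 1;0 0 -1.7 0 0 0 1;0 0 0 0 0 0 1;0 0 0 0 0 0 1",
)

```text
t: 21.5
eef_pos: [0.675, -0.181, 0.2651]
tool_rot: [0.01, 1.0, 0.001, 0.004]
contact_force: [0.2, -0.5, 1.1]
gripper_width: -0.001
```

```bash
python3 - <<'E'
from h import *
s=read_camera("scene")
cv2.imwrite("pics/scene16.png",cv2.resize(s[80:240,180:380,::-1],None,fx=3.5,fy=3.5,interpolation=cv2.INTER_CUBIC))
E
```

```text
(no output)
```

View pics/scene16.png

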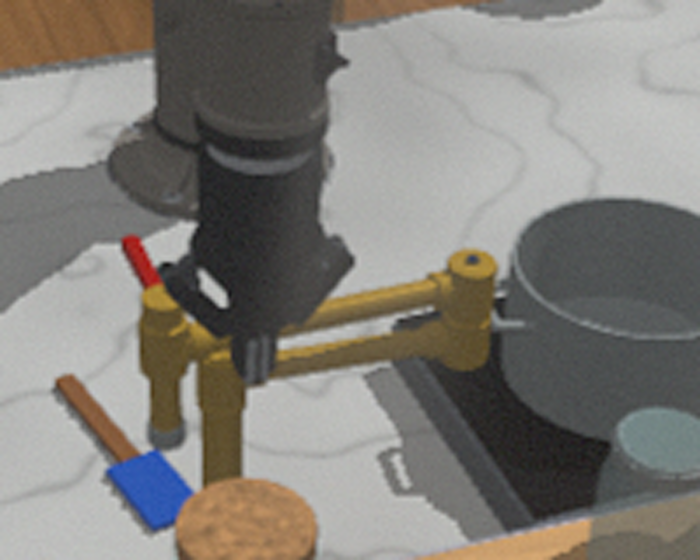

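Emit:
send_rows(
  motion="0 0.5 -0.4 0 0 0 1;-0.5 0.4 -0.4 0 0 0 1;-0.7 0 0 0 0 0 1;-0.7 0 0 0 0 0 1;-0.6 0 0 0 0 0 1",
)

```text
t: 21.97
eef_pos: [0.6521, -0.1699, 0.2634]
tool_rot: [0.011, 1.0, 0.002, 0.009]
contact_force: [2.2, 0.3, -1.8]
gripper_width: 0.0
```

Emit:
send_rows(
  motion="-0.5 0 0 0 0 0 1;-0.5 0 0 0 0 0 1",
)

```text
t: 22.13
eef_pos: [0.642, -0.1702, 0.2648]
tool_rot: [0.011, 1.0, 0.002, 0.012]
contact_force: [4.2, 0.0, -2.1]
gripper_width: -0.001
```

Emit:
send_rows(
  motion="-0.5 0 0 0 0 0 1;-0.5 0 0 0 0 0 1",
)

```text
t: 22.3
eef_pos: [0.6394, -0.1703, 0.2661]
tool_rot: [0.012, 1.0, 0.003, 0.022]
contact_force: [29.4, -3.9, -21.4]
gripper_width: -0.003
```

Emit:
send_rows(
  motion="1 0 0 0 0 0 1;1.5 0 0 0 0 0 1;1 0 2 0 0 0 1;0 0 4 0 0 0 1;0 0 4 0 0 0 1;0 0 3 0 0 0 1;-1.9 3.4 0 0 0 0 1;-1.9 3.4 0 0 0 0 1;-1.9 3.4 0 0 0 0 1;-1.9 3.4 0 0 0 0 1;-1.9 3.4 0 0 0 0 1;-1.9 3.4 0 0 0 0 1;-1.9 3.4 0 0 0 0 1;-1.9 3.4 0 0 0 0 1;-1.9 3.4 0 0 0 0 1;0 3.4 0 0 0 0 1;0 0 0 0 0 0 1",
)

```text
t: 23.72
eef_pos: [0.4792, 0.1717, 0.4037]
tool_rot: [0.015, 1.0, -0.005, 0.019]
contact_force: [0.5, 0.6, -0.2]
gripper_width: 0.0
```

```bash
python3 - <<'E'
from h import *
o=get_obs(); print(o["eef_pos"],o["contact_force"])
s=read_camera("scene")
cv2.imwrite("pics/scene17.png",cv2.resize(s[80:240,180:380,::-1],None,fx=3.5,fy=3.5,interpolation=cv2.INTER_CUBIC));cv2.imwrite("pics/scene17f.png",s[:,:,::-1])
s=read_camera("top")
cv2.imwrite("pics/top17.png",cv2.resize(s[150:220,190:310,::-1],None,fx=6,fy=6,interpolation=cv2.INTER_CUBIC))
E
```

```text
[0.47916583 0.17165515 0.403731  ] [ 0.54131779  0.5634104  -0.19199691]
```

View pics/scene17.png

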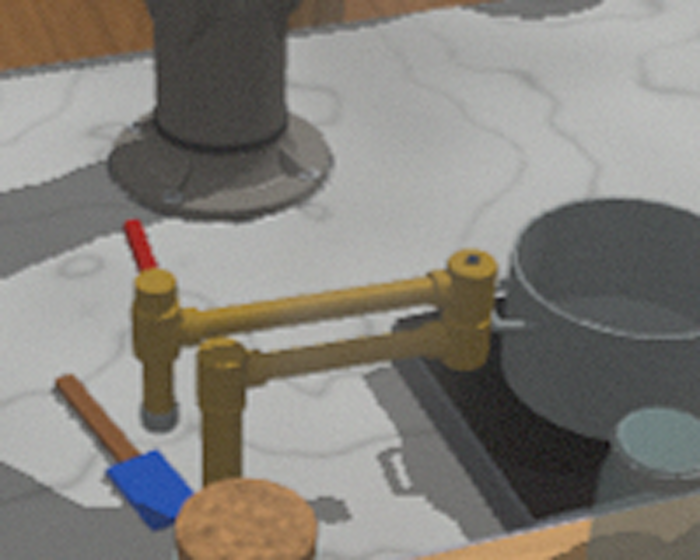

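View pics/top17.png

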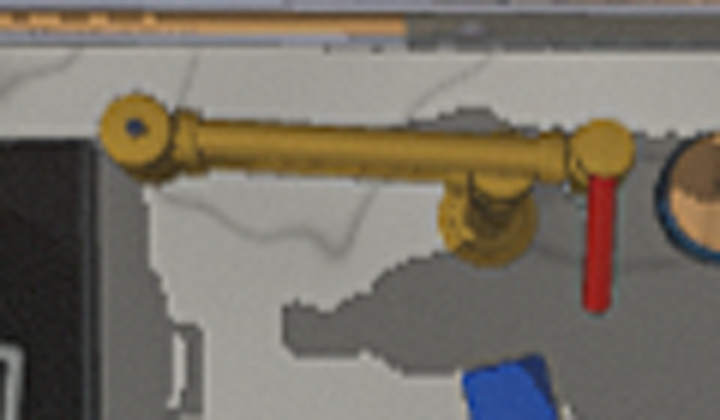

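View pics/scene17f.png

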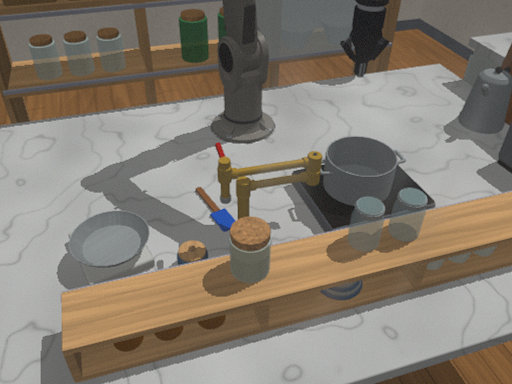

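```bash
python3 - <<'E'
from h import *
T=lambda x,y,z:atz("top",(190+x/6,150+y/6),z)
def S(x,y,z): return atz("scene",(180+x/3.5,80+y/3.5),z)
ang=lambda a,b:np.degrees(np.arctan2(*(b-a)[[1,0]]))
for F,pts,l in ((T,[(504,172),(135,128),(603,148)],((602,180),(597,310))),(S,[(223,353),(472,262),(155,282)],((149,268),(132,224)))):
    P,E,V=[F(*p,z) for p,z in zip(pts,(.242,.287,.315))]
    print("inner",ang(P,E),"fold dir",ang(E,V),"joint",(ang(E,V)+360-ang(P,E))-180,"lever",ang(F(*l[0],.306),F(*l[1],.306)))
print(get_obs()["contact_force"], hand_in())
E
```

```text
inner 85.68105943858819 fold dir -93.03015455628118 joint 1.2887860051306461 lever 177.76351942182325
inner 87.59345619508282 fold dir -90.86321211980534 joint 1.5433316851118661 lever 177.60987441962408
the job is handed in; nothing more can be done
[-0.21099096 -0.55682133 -0.37868109] None
```

The pot filler is put away and the job is handed in. One thing strayed from the order you asked for: the fold opened again by 5–6° during the swing home. I refolded it there.

- **Lever:** I pushed the red lever clockwise until it hit its stop (about 10 N). The last pictures put it 89–92° from the outer arm, so it is closed and crosswise.
- **Fold:** I folded the outer arm onto its stop with the inner arm still swung out. The stop held against about 20 N, and the elbow did not move.
- **Swing home:** I swung the folded pair to the home stop, which held against about 25 N. The finger tilted while pushing and pressed on the outer tube, which opened the fold.
- **Mend:** I pushed the outer arm back onto its stop with the inner arm at home. That peaked at about 36 N, through the fingertips.
- **Last checks:** The outer arm measures 1.3–1.5° from folded, which is about what the pictures can resolve. The inner arm's heading from the two cameras is 85.7° and 87.6°. The elbow did not move during the refold.
- **Surroundings:** The gripper was clear with no contact force. In the last pictures the jars, canister, pot, scale pan, scraper and salt pot looked to be where they started; I compared them by eye only.

The robot clock read about 24 s at hand-in, against the 64 s limit.

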